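Face up the tins on the counter display

ROBOT

A 6-joint arm with a two-finger parallel gripper is mounted at the origin on the work surface. World frame = base frame: x ahead of the robot, y to its left, z up, the work surface at z = 0. Lengths are in m, angles in rad, forces in N, time in s.
With the tool pointing down it reaches from about 0.325 to 0.75 m from the base axis. Payload 7.6 kg.
Tool frame: the origin (TCP) lies on the centre line of the jaws, within the pads' length; the fingertips stand 8 mm ahead of it and the grasp point (between the pads) lies 11 mm behind it; z points along the fingers, x is the direction in which the jaws open and shut, and the axes are right-handed (so a half turn about z gives the same grasp; the last joint's range is limited). The gripper opens to 85 mm and grips with 20 to 120 N. Pads are 22 mm wide; open, the fingers measure 114 mm over their backs; the gripper's body (76 mm by 85 mm) begins 54 mm behind the grasp point. The pads swing forward as they close: fully open they stand 13 mm farther back than shut.
Start: joints at [-1.214, 0.052, 1.401, -0, 1.689, -0.07], TCP at [0.217, -0.478, 0.239] pointing down, gripper open.
Joint ranges: [-2.9, 2.9], [-0.91, 2.17], [0.12, 2.37], [-1.06, 4.2], [0.26, 2.73], [-2.93, 2.93]. Speed limits (rad/s): [2.57, 2.57, 3.01, 3.14, 3.14, 3.14].

INTERFACE

Orientations are given as a rotation vector (axis times angle).
In Python, from bench import status, vision, order gives the robot as it stands.
- The arm moves only by the shell command python3 -m crank 'ROWS'. ROWS is a JSON object of lists of equal length, an entry for each row: "grip": the finger opening in m, from 0 to 0.0854; "linear": the shift along the tool's x, y, z in m, a list of three; "dr": the turn, a rotation vector about the tool's x, y, z in rad, a list of three. In form: {"grip": [grip, ...], "linear": [[tx, ty, tz], ...], "dr": [[rx, ry, rz], ...]}. A call has 1 to 10 rows; each row is the pose to reach, as a shift and turn from the pose measured when the call began, along the tool's axes at that moment; what a row does not reach only later rows make up. A row lasts 1/12 s, in which the tool goes at most 41.7 mm and 7.16 degrees, less where a joint would pass 70% of its speed; a pose out of reach is approached as far as the arm can. A call with a gripper value outside its range is refused whole. The fingers move at their own pace and stop on an object; the grip force is fixed at half the most. Time passes only in rows, so rows that repeat a pose let the fingers close. It gives the time, the measured TCP pose, the force and the opening at its end, in the units of the state.
- status.state(): the state, without advancing time (a new reading comes with each control period).
- vision.snapshot(name): name is "scene" or "top" or "wrist"; returns (picture, depth): 384x512x3 uint8, red, green, blue; 384x512 float32, m along the optical axis (not along the pixel's ray), 0 where there is no reading.
- vision.camera_model(name): a dict with "fovy" (degrees; the focal length in pixels is half the picture's height over the tangent of half this angle, whatever the lens; pixels are square), "cx", "cy" (the principal point, pixels), "k1" (the pictures are not rectified: a ray, as slopes to the right and down, at radius r is drawn at 1 + k1 r^2 times it, then the intrinsics apply), "origin" and "orientation" of the camera in the world. Camera axes: x right, y up, looking along -z (the intrinsics and any distortion apply to the point x, -y, -z); pixel columns grow to the right and rows downward; lengths in m; the calibration is good to about 2 mm. A picture is of the moment at which its call begins: read the wrist's pose just before it. camera_model takes no time and is no camera call; for the wrist camera it gives the pose at the moment of the call.
- order.hand_in(): hands the job in, once; it reports no verdict.
Trained networks look in the newest picture that a camera, given by its name, has taken for a name from the list of things; names that differ only in an ending like _2 or _b are one class to them, and where a whole thing is asked for, a point or a joint stands for the part that bears it (a point fixed in the world has none). Each returns a list of dicts, best first, with "p" (0 to 1); they miss things now and then, are a little off and sometimes report something else, mostly with a low value. They report only what shows in the picture. A call takes as long as a camera call. They do not tell look-alikes from the thing itself.
- vision.find_in(camera, query): "rect" ([left, top, right, bottom] in pixels, round what is visible of it).
- vision.trace(camera, query): "pixels" (384x512 bool, what is visible of it) and "rect" ([left, top, right, bottom] in pixels, round what is visible of it).
The state is a dict: "time_s": time; "joint_pos": joint angles; "qvel": joint speeds; "effort": joint torques, N m; "tcp_pos": TCP position; "eef_rot": TCP orientation; "ft_force": force on the tool from outside, world axes, zero at the start; "torque": the same for the moment, N m; "finger_gap": finger opening in m.
Only numpy, scipy, OpenCV 4.12 (cv2) and the standard library are available. Lean on these libraries where they do the work, as an engineer would, in place of code of your own. Each camera call takes 0.05 s, during which the arm holds its last target.

TASK

Face up the tins on the counter display: from behind, push the tins along their lanes with your fingertips until in every lane the front tin stands against the clear front stop and any tin behind it is closed up against it with no gap. Slide them only, never lift or tip one, and leave the other things on the counter where they are.

Things in the scene. Friction and masses are not known exactly. Their poses are not given: they have to be found in the camera images.
- lane_a: Lane holding tin_a1 and tin_a2, fixed. Origin: mid-length under its floor, 10 mm above the counter; x runs along the lane to the clear front stop, away from the robot; y left, z up. Floor top z=3 mm, open rear end x=-145, stop's inner face x=+130 (top z=40), inner width 89 between clear pale guides 2 mm thick (tops z=33). Lanes lie 94 mm apart; their left-right order varies.
- lane_b: Lane holding tin_b alone, fixed. Origin: mid-length under its floor, 10 mm above the counter; x runs along the lane to the clear front stop, away from the robot; y left, z up. Floor top z=3 mm, open rear end x=-145, stop's inner face x=+130 (top z=40), inner width 89 between clear pale guides 2 mm thick (tops z=33). Lanes lie 94 mm apart; their left-right order varies.
- lane_c: Lane holding tin_c alone, fixed. Origin: mid-length under its floor, 10 mm above the counter; x runs along the lane to the clear front stop, away from the robot; y left, z up. Floor top z=3 mm, open rear end x=-145, stop's inner face x=+130 (top z=40), inner width 89 between clear pale guides 2 mm thick (tops z=33). Lanes lie 94 mm apart; their left-right order varies.
- lane_d: Lane holding tin_d1 and tin_d2, faced up from the start, fixed. Origin: mid-length under its floor, 10 mm above the counter; x runs along the lane to the clear front stop, away from the robot; y left, z up. Floor top z=3 mm, open rear end x=-145, stop's inner face x=+130 (top z=40), inner width 89 between clear pale guides 2 mm thick (tops z=33). Lanes lie 94 mm apart; their left-right order varies.
- tin_a1: Front tin of lane_a, at the start short of the stop. Done, its centre is at lane x=+87 mm. Tin 86 mm wide, 74 tall, 0.5 kg, steel lever lid, pale label with dark band; all six alike. Origin: centre of its underside, z up. Slides on the floor if pushed in its lower half. 
- tin_a2: Rear tin of lane_a, behind tin_a1 with a gap between; pushing it on drives tin_a1 before it. Done, its centre is at lane x=+1 mm. Tin 86 mm wide, 74 tall, 0.5 kg, steel lever lid, pale label with dark band; all six alike. Origin: centre of its underside, z up. Slides on the floor if pushed in its lower half. 
- tin_b: The only tin of lane_b, at the start short of the stop. Done, its centre is at lane x=+87 mm. Tin 86 mm wide, 74 tall, 0.5 kg, steel lever lid, pale label with dark band; all six alike. Origin: centre of its underside, z up. Slides on the floor if pushed in its lower half. 
- tin_c: The only tin of lane_c, at the start short of the stop. Done, its centre is at lane x=+87 mm. Tin 86 mm wide, 74 tall, 0.5 kg, steel lever lid, pale label with dark band; all six alike. Origin: centre of its underside, z up. Slides on the floor if pushed in its lower half. 
- tin_d1: Front tin of lane_d, already at the stop. Tin 86 mm wide, 74 tall, 0.5 kg, steel lever lid, pale label with dark band; all six alike. Origin: centre of its underside, z up. Slides on the floor if pushed in its lower half. 
- tin_d2: Rear tin of lane_d, already up against tin_d1. Tin 86 mm wide, 74 tall, 0.5 kg, steel lever lid, pale label with dark band; all six alike. Origin: centre of its underside, z up. Slides on the floor if pushed in its lower half. 
- spray_can: Bystander: upright spray can, red with a black cap, 65 mm diameter, 198 mm tall, on the counter to the left of the display. Origin: centre of its underside.
- brush: Bystander: flat paint brush lying on the counter to the right of the display, 230 mm long, 54 mm wide, 20 mm high. Origin: on the counter, near its middle; x axis towards the bristles.
- carton: Bystander: cardboard carton 100 x 130 x 75 mm high on the counter to the right of the display, farther from the robot than the brush. Origin: centre of its underside.
- scraper: Bystander: paint scraper lying on the counter to the left of the display, nearer the robot than the spray can, 175 mm long, 60 mm wide, 18 mm high. Origin: on the counter, near its middle; x axis towards the blade.
Not all that is in view belongs to the job. Leave any pink, purple or turquoise look-alike of the tin_c alone.

How it is judged:
At the end, for the whole second after the job is handed in: In each of the four lanes the front tin is within 6 mm of the stop and, in the two lanes with two tins, the rear tin is within 6 mm of the front one; all six stand upright and flat on the floors of their own lanes, at rest (x of tin_a1 in the frame of lane_a above 0.081 m and y of tin_a1 in the frame of lane_a between -0.012 and 0.012 m and z of each of tin_a1, tin_a2 in the frame of lane_a below 0.007 m and angle between each of tin_a1, tin_a2, tin_b, tin_c, tin_d1, tin_d2's own z axis and vertical below 0.06 rad and linear speed of each of tin_a1, tin_a2, tin_b, tin_c, tin_d1, tin_d2 below 0.01 m/s and y of tin_a2 in the frame of lane_a between -0.012 and 0.012 m and x of tin_b in the frame of lane_b above 0.081 m and y of tin_b in the frame of lane_b between -0.012 and 0.012 m and z of tin_b in the frame of lane_b below 0.007 m and x of tin_c in the frame of lane_c above 0.081 m and y of tin_c in the frame of lane_c between -0.012 and 0.012 m and z of tin_c in the frame of lane_c below 0.007 m and x of tin_d1 in the frame of lane_d above 0.081 m and y of tin_d1 in the frame of lane_d between -0.012 and 0.012 m and z of each of tin_d1, tin_d2 in the frame of lane_d below 0.007 m and y of tin_d2 in the frame of lane_d between -0.012 and 0.012 m and distance between tin_a1 and tin_a2 below 0.092 m and x of tin_a2 in the frame of lane_a below 0.02 m and distance between tin_d1 and tin_d2 below 0.092 m and x of tin_d2 in the frame of lane_d below 0.02 m); the robot touches nothing.
It fails at once if a tin is lifted off its lane (z of any of tin_a1, tin_a2 in the frame of lane_a above 0.015 m or z of tin_b in the frame of lane_b above 0.015 m or z of tin_c in the frame of lane_c above 0.015 m or z of any of tin_d1, tin_d2 in the frame of lane_d above 0.015 m).
It fails at once if a tin is tipped (angle between any of tin_a1, tin_a2, tin_b, tin_c, tin_d1, tin_d2's own z axis and vertical above 0.2 rad).
It fails at once if the spray can, brush, carton or scraper is shifted by more than 20 mm (distance of any of spray_can, brush, carton, scraper from where it was at the start of the episode above 0.02 m).
It also fails if it takes over 64 s, if anything falls off the work surface, if the arm or the gripper's body presses on something with over 40 N, if the wrist force passes 120 N, or if a joint passes its speed limit or range.

## Working session

There is one attempt and no reset: what is moved stays moved. The work goes in short steps, Python scripts to look and compute and a shell command to move; the robot and the scene stay as the last step left them, time stands still between calls to the robot, and variables do not carry over. Pictures are saved under pics/ and viewed, and the job is handed in when it is done.

```bash
mkdir -p pics; ls
python3 - <<'E'
from bench import status, vision
import cv2,json
print(status.state())
for n in ("scene","top"):
    p,d=vision.snapshot(n); cv2.imwrite(f"pics/{n}0.png",cv2.cvtColor(p,cv2.COLOR_RGB2BGR)); print(vision.camera_model(n))
    import numpy as np; np.save(f"pics/{n}0d.npy",d)
E
```

```text
pics
{'time_s': 0.0, 'joint_pos': array([-1.21431658e+00,  5.28358146e-02,  1.40174479e+00,  1.33380653e-05,
        1.68861470e+00, -7.02990972e-02]), 'qvel': array([-0.00159911, -0.0014482 , -0.00092225,  0.00072056, -0.00092567,
        0.00075458]), 'effort': array([ 6.84052575e-04, -3.81673586e+01, -3.60182476e+01,  4.45954629e-05,
        6.29126007e-03,  3.16238709e-05]), 'tcp_pos': array([ 0.21723927, -0.47761845,  0.23846279]), 'eef_rot': array([-2.64068380e+00,  1.70008575e+00,  2.00266692e-03]), 'ft_force': array([ 1.09442219, -0.35396369, -0.80477051]), 'torque': array([0.01041414, 0.0185381 , 0.08698074]), 'finger_gap': 0.08550574235159432}
{'fovy': 55.79224015260029, 'cx': 251.55481481034482, 'cy': 184.8823398044835, 'k1': 0.0005148837376081926, 'origin': array([ 0.88193379, -0.46909557,  0.78847342]), 'orientation': array([0.62768778, 0.18446924, 0.53167984])}
{'fovy': 51.814479663894055, 'cx': 259.33436987729493, 'cy': 190.0252921033672, 'k1': -0.012206660426004162, 'origin': array([0.39453467, 0.00098482, 0.9327656 ]), 'orientation': array([ 0.1727421 , -0.1671942 , -1.57248935])}
```

View pics/scene0.png

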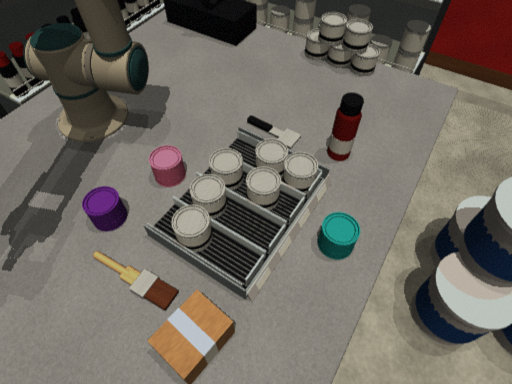

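View pics/top0.png

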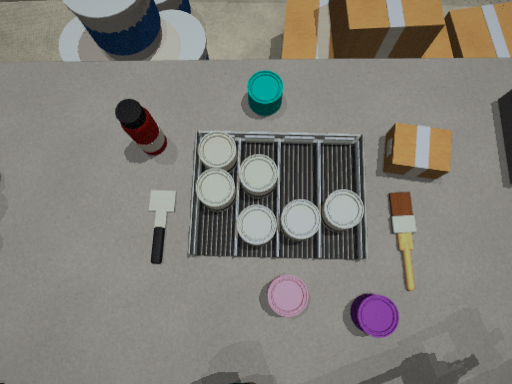

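The top view shows four lanes with the stop at about row 137. D is on the left (tins at 217,151 and 216,188), then A (258,174 and 256,225), then two single tins (300,220 and 343,209). A pink look-alike at (288,296) sits behind the lanes and purple is at (376,316).

```bash
cat > h.py <<'E'
import numpy as np,cv2
from scipy.spatial.transform import Rotation as R
from bench import vision
def ray(cm,u,v,shape=(384,512)):
    f=shape[0]/2/np.tan(np.radians(cm['fovy'])/2)
    K=np.array([[f,0,cm['cx']],[0,f,cm['cy']],[0,0,1]])
    p=cv2.undistortPointsIter(np.array([[[u,v]]],float),K,np.array([cm['k1'],0,0,0,0.]),None,None,(3,50,1e-10))[0,0]
    return R.from_rotvec(cm['orientation']).apply([p[0],-p[1],-1.0])
def at_z(cm,u,v,z):
    d=ray(cm,u,v); o=np.array(cm['origin']); return o+d*(z-o[2])/d[2]
def at_d(cm,u,v,dep):
    return np.array(cm['origin'])+ray(cm,u,v)*dep
def cloud(cm,d):
    f=384/2/np.tan(np.radians(cm['fovy'])/2)
    K=np.array([[f,0,cm['cx']],[0,f,cm['cy']],[0,0,1]])
    vv,uu=np.mgrid[:384,:512]
    p=cv2.undistortPointsIter(np.stack([uu,vv],-1).reshape(-1,1,2).astype(float),K,np.array([cm['k1'],0,0,0,0.]),None,None,(3,50,1e-10)).reshape(-1,2)
    r=R.from_rotvec(cm['orientation']).apply(np.c_[p[:,0],-p[:,1],-np.ones(len(p))])
    P=np.array(cm['origin'])+r*d.reshape(-1,1); P[d.reshape(-1)==0]=np.nan
    return P.reshape(384,512,3)
E
python3 - <<'E'
from h import *
for n in ("top","scene"):
    cm=vision.camera_model(n)
    p,d=vision.snapshot(n); P=cloud(cm,d)
    print(n)
    for q in ("tin_a1",):
        for r in vision.trace(n,q):
            m=r['pixels']; X=P[m]; zt=np.nanpercentile(X[:,2],90)
            t=m&(np.abs(P[...,2]-0.087)<0.008)
            if t.sum()<20: print(q,r['p'],r['rect'],'ztop',zt); continue
            xy=P[t][:,:2].astype(np.float32); c,rad=cv2.minEnclosingCircle(xy)
            print(q,round(r['p'],2),np.round(r['rect']),'zmed',np.median(P[t][:,2]).round(4),'c',np.round(c,4),'mid',((xy.max(0)+xy.min(0))/2).round(4),'r',round(rad,4),np.median(p[t],0))
    np.save('pics/P_%s.npy'%n,P)
cm=vision.camera_model("top")
for u,v in [(198,131),(362,136),(190,255),(367,259)]:
    print(u,v,at_z(cm,u,v,0.043).round(4))
P=np.load('pics/P_top.npy')
print(P[300,150],P[330,260],P[240,280], P[137,300])
E
```

```text
top
tin_a1 0.87 [240. 156. 275. 199.] zmed 0.0836 c [0.6189 0.0057] mid [0.6185 0.0058] r 0.0433 [174. 182. 173.]
tin_a1 0.78 [238. 204. 278. 246.] zmed 0.0836 c [0.5047 0.0101] mid [0.5049 0.0099] r 0.0431 [174. 182. 179.]
scene
tin_a1 0.93 [212. 152. 246. 190.] zmed 0.0856 c [0.5028 0.0101] mid [0.5035 0.0094] r 0.0435 [170. 166. 153.]
tin_a1 0.88 [244. 164. 283. 210.] zmed 0.0853 c [0.6167 0.0064] mid [0.6176 0.005 ] r 0.0442 [169. 165. 152.]
198 131 [0.7355 0.1485 0.043 ]
362 136 [ 0.7192 -0.2416  0.043 ]
190 255 [0.4432 0.159  0.043 ]
367 259 [ 0.4311 -0.2344  0.043 ]
[0.34457751 0.25505321 0.00046155] [ 0.27759076  0.00452986 -0.00114514] [ 0.47772504 -0.04361033  0.01128756] [nan nan nan]
```

Run:
```python
import cv2
a=cv2.imread('pics/top0.png')[120:345,180:400]
cv2.imwrite('pics/topcrop.png',cv2.resize(a,None,fx=2.6,fy=2.6,interpolation=cv2.INTER_CUBIC))
```

```text
(no output)
```

View pics/topcrop.png

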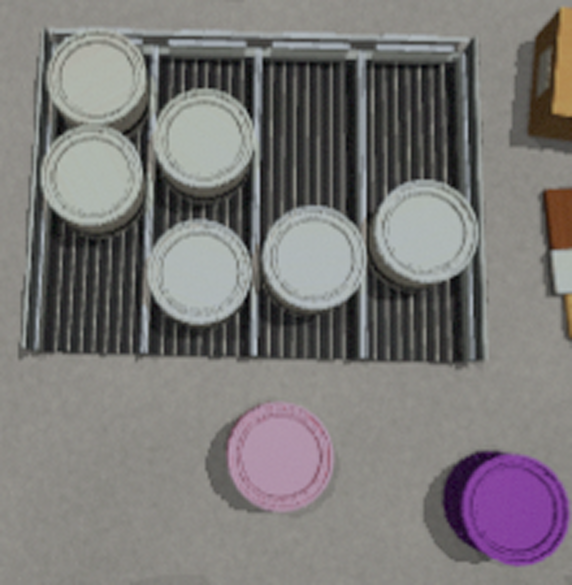

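Run:
```python
from h import *
for n in ("top","scene"):
    P=np.load(f'pics/P_{n}.npy'); 
    for lo,hi,nm in ((0.077,0.095,'tin'),(0.064,0.0768,'low')):
        t=((P[...,2]>lo)&(P[...,2]<hi)&(P[...,0]>0.25)&(P[...,0]<.9)&(abs(P[...,1])<.3)).astype(np.uint8)
        t=cv2.erode(t,np.ones((3,3)))
        k,l,s,c=cv2.connectedComponentsWithStats(t)
        for i in range(1,k):
            if s[i,4]<150: continue
            X=P[l==i]; xy=X[:,:2].astype(np.float32); cc,r=cv2.minEnclosingCircle(xy)
            print(n,nm,c[i].round(),s[i,4],np.round(cc,4),round(r,4),np.median(X[:,2]).round(4))
cm=vision.camera_model("top")
# crop scale 2.6, offset 180,120: guide lines rear/front ends
for name,pts in {'g_right_of_d':[(145,352),(153,50)],'g_ab':[(253,355),(258,55)],'g_bc':[(365,357),(362,58)]}.items():
    W=[at_z(cm,180+x/2.6-.3,120+y/2.6-.3,0.043) for x,y in pts]; print(name,[w.round(4)[:2] for w in W],np.degrees(np.arctan2(W[1][1]-W[0][1],W[1][0]-W[0][0])))
```

```text
top tin [216. 169.] 1958 [0.6312 0.0974] 0.0844 0.0835
top tin [258. 173.] 967 [0.6184 0.005 ] 0.0412 0.0833
top tin [344. 209.] 1034 [ 0.5367 -0.1791] 0.0412 0.0833
top tin [301. 219.] 1038 [ 0.5156 -0.0853] 0.0405 0.0832
top tin [256. 225.] 1047 [0.5046 0.0102] 0.0405 0.0833
top low [265.  87.] 757 [ 0.8318 -0.0117] 0.042 0.0706
top low [288. 295.] 1053 [ 0.3575 -0.0542] 0.0406 0.0705
top low [378. 315.] 1135 [ 0.3135 -0.2414] 0.0407 0.0703
scene tin [287. 159.] 1232 [0.6289 0.0985] 0.0844 0.0851
scene tin [225. 161.] 642 [0.5022 0.0089] 0.0434 0.0856
scene tin [263. 181.] 698 [0.6171 0.0052] 0.043 0.0852
scene tin [207. 189.] 733 [ 0.5144 -0.0853] 0.0427 0.0855
scene tin [190. 221.] 901 [ 0.5352 -0.1795] 0.0423 0.0853
scene low [164. 157.] 419 [ 0.3543 -0.0548] 0.0419 0.0722
scene low [100. 200.] 509 [ 0.3112 -0.2443] 0.0415 0.0722
scene low [340. 228.] 734 [ 0.8315 -0.0121] 0.0426 0.0716
g_right_of_d [array([0.4422, 0.0576]), array([0.7146, 0.0517])] -1.2499360535246544
g_ab [array([ 0.4389, -0.0347]), array([ 0.7089, -0.044 ])] -1.9694347238273098
g_bc [array([ 0.4364, -0.1304]), array([ 0.7051, -0.1386])] -1.756046501014363
```

Lane yaw is about -1.9°. The tin tops measure ~0.085 m, against 0.087 expected. I'll start with the rightmost lane.

```bash
cat > go.py <<'E'
import sys,numpy as np
from scipy.spatial.transform import Rotation as R
from bench import status
def rel(x,y,z,yaw=-91.9):
    s=status.state(); R0=R.from_rotvec(s['eef_rot'])
    a=np.radians(yaw); X=np.array([np.cos(a),np.sin(a),0]); Z=np.array([0,0,-1.]); Y=np.cross(Z,X)
    Rt=R.from_matrix(np.c_[X,Y,Z])
    print('t',round(s['time_s'],2),'tcp',s['tcp_pos'].round(4),'f',s['ft_force'].round(1),'gap',round(s['finger_gap'],4))
    print(' linear',R0.inv().apply(np.array([x,y,z])-s['tcp_pos']).round(4),'dr',(R0.inv()*Rt).as_rotvec().round(4))
if __name__=='__main__': rel(*map(float,sys.argv[1:]))
E
python3 go.py .455 -.177 .18
```

```text
t 0.3 tcp [ 0.2173 -0.4778  0.239 ] f [-0.1 -0.2  0.9] gap 0.0852
 linear [-0.1754 -0.3409  0.0591] dr [0.     0.0005 0.46  ]
```

```bash
python3 -m crank '{"grip":[0.04,0.04,0.04,0.04,0.04,0.04,0.04,0.04,0.04,0.04],"linear":[[-0.175,-0.341,0.059],[-0.175,-0.341,0.059],[-0.175,-0.341,0.059],[-0.175,-0.341,0.059],[-0.175,-0.341,0.059],[-0.175,-0.341,0.059],[-0.175,-0.341,0.059],[-0.175,-0.341,0.059],[-0.175,-0.341,0.059],[-0.175,-0.341,0.059]],"dr":[[0,0,0.46],[0,0,0.46],[0,0,0.46],[0,0,0.46],[0,0,0.46],[0,0,0.46],[0,0,0.46],[0,0,0.46],[0,0,0.46],[0,0,0.46]]}'; python3 go.py .455 -.177 .08
```

```text
time_s: 1.13
tcp_pos: [0.4567, -0.1742, 0.1795]
eef_rot: [-2.186, 2.255, 0.002]
ft_force: [0.3, -0.4, 0.2]
finger_gap: 0.0399
t 1.13 tcp [ 0.4567 -0.1742  0.1795] f [ 0.3 -0.4  0.2] gap 0.0399
 linear [0.003  0.0015 0.0995] dr [0.0003 0.0013 0.0022]
```

```bash
python3 -m crank '{"grip":[0.04,0.04,0.04,0.04,0.04,0.04],"linear":[[0.003,0.0015,0.04],[0.003,0.0015,0.08],[0.003,0.0015,0.1],[0.003,0.0015,0.1],[0.003,0.0015,0.1],[0.003,0.0015,0.1]],"dr":[[0,0,0.002],[0,0,0.002],[0,0,0.002],[0,0,0.002],[0,0,0.002],[0,0,0.002]]}'; python3 go.py .455 -.177 .045
python3 - <<'E'
from h import *
for n in ("scene","wrist"):
    p,d=vision.snapshot(n); cv2.imwrite(f"pics/{n}1.png",cv2.cvtColor(p,cv2.COLOR_RGB2BGR))
E
```

```text
time_s: 1.63
tcp_pos: [0.4561, -0.1776, 0.0816]
eef_rot: [-2.183, 2.257, -0.003]
ft_force: [0.4, 0.0, -0.2]
finger_gap: 0.0402
t 1.63 tcp [ 0.4561 -0.1776  0.0816] f [ 0.4  0.  -0.2] gap 0.0402
 linear [-0.0006  0.0012  0.0366] dr [-0.0026  0.0001 -0.    ]
```

View pics/scene1.png

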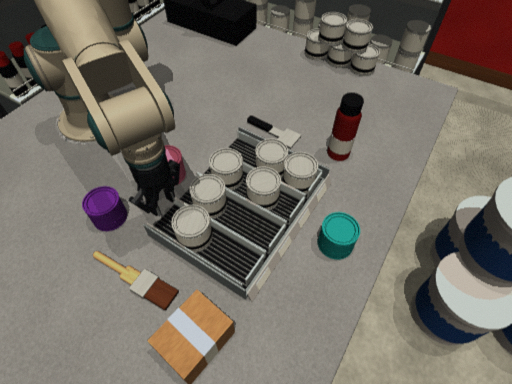

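View pics/wrist1.png

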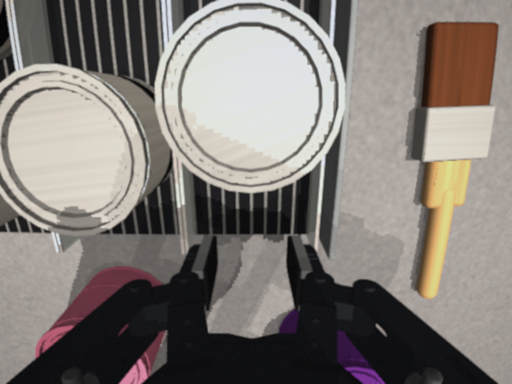

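Fingers are centred in the right-hand lane (about col 252 between guides at 185 and 320) with free space behind the tin. Descending.

```bash
python3 -m crank '{"grip":[0.04,0.04,0.04,0.04,0.04],"linear":[[0,0,0.02],[0,0,0.04],[0,-0.008,0.04],[0,-0.016,0.04],[0,-0.024,0.04]],"dr":[[0,0,0],[0,0,0],[0,0,0],[0,0,0],[0,0,0]]}'; python3 go.py .615 -.1825 .042
```

```text
time_s: 2.15
tcp_pos: [0.4824, -0.1791, 0.0441]
eef_rot: [-2.182, 2.256, -0.009]
ft_force: [0.8, 0.6, 0.5]
finger_gap: 0.0401
t 2.15 tcp [ 0.4824 -0.1791  0.0441] f [0.8 0.6 0.5] gap 0.0401
 linear [-0.0011 -0.1327  0.0029] dr [-0.0066 -0.0015 -0.0003]
```

```bash
python3 -m crank '{"grip":[0.04,0.04,0.04,0.04,0.04,0.04,0.04,0.04,0.04,0.04],"linear":[[0,-0.006,0.002],[0,-0.014,0.002],[0,-0.023,0.002],[0,-0.032,0.002],[0,-0.041,0.002],[0,-0.05,0.002],[-0.001,-0.059,0.002],[-0.001,-0.068,0.002],[-0.001,-0.077,0.002],[-0.001,-0.086,0.002]],"dr":[[-0.006,0,0],[-0.006,0,0],[-0.006,0,0],[-0.006,0,0],[-0.006,0,0],[-0.006,0,0],[-0.006,0,0],[-0.006,0,0],[-0.006,0,0],[-0.006,0,0]]}'; python3 go.py .615 -.1825 .042
python3 - <<'E'
from h import *
for n in ("top","wrist"):
    p,d=vision.snapshot(n); cv2.imwrite(f"pics/{n}2.png",cv2.cvtColor(p,cv2.COLOR_RGB2BGR))
E
```

```text
time_s: 2.98
tcp_pos: [0.5695, -0.1813, 0.0439]
eef_rot: [2.183, -2.258, 0.004]
ft_force: [-4.3, 0.0, 2.3]
finger_gap: 0.0401
t 2.98 tcp [ 0.5695 -0.1813  0.0439] f [-4.3  0.   2.3] gap 0.0401
 linear [-0.0003 -0.0455  0.002 ] dr [-0.0011 -0.0021 -0.0003]
```

View pics/wrist2.png

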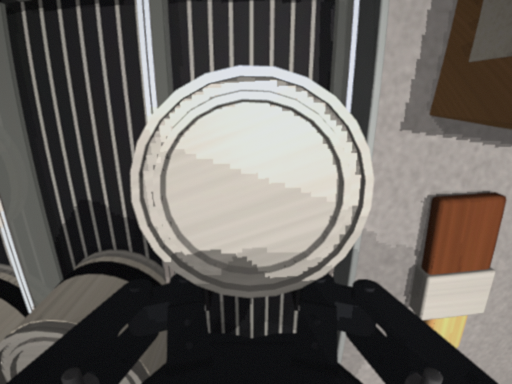

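The tin fills the wrist view (centre about 252,180) and is cradled by both fingers. Push force is about 4 N with about 45 mm to go.

```bash
python3 -m crank '{"grip":[0.04,0.04,0.04,0.04,0.04,0.04,0.04,0.04,0.04,0.04],"linear":[[0,-0.007,0.002],[0,-0.014,0.002],[0,-0.02,0.002],[0,-0.025,0.002],[0,-0.029,0.002],[0,-0.032,0.002],[0,-0.034,0.002],[0,-0.036,0.002],[0,-0.038,0.002],[0,-0.04,0.002]],"dr":[[0,0,0],[0,0,0],[0,0,0],[0,0,0],[0,0,0],[0,0,0],[0,0,0],[0,0,0],[0,0,0],[0,0,0]]}'; python3 go.py .615 -.1825 .042
```

```text
time_s: 3.92
tcp_pos: [0.6104, -0.1826, 0.0423]
eef_rot: [-2.184, 2.258, -0.006]
ft_force: [-5.0, 0.6, 3.5]
finger_gap: 0.0401
t 3.92 tcp [ 0.6104 -0.1826  0.0423] f [-5.   0.6  3.5] gap 0.0401
 linear [-0.0003 -0.0046  0.0003] dr [-0.003  -0.0024  0.0001]
```

Now creep until the force rises at the stop.

```bash
python3 -m crank '{"grip":[0.04,0.04,0.04,0.04],"linear":[[0,-0.0015,0],[0,-0.003,0],[0,-0.0045,0],[0,-0.006,0]],"dr":[[0,0,0],[0,0,0],[0,0,0],[0,0,0]]}'
```

```text
time_s: 4.25
tcp_pos: [0.6165, -0.1828, 0.0424]
eef_rot: [-2.184, 2.258, -0.006]
ft_force: [-5.3, 0.9, 2.9]
finger_gap: 0.04
```

```bash
python3 -m crank '{"grip":[0.04,0.04,0.04],"linear":[[0,-0.0015,0],[0,-0.003,0],[0,-0.004,0]],"dr":[[0,0,0],[0,0,0],[0,0,0]]}'
python3 - <<'E'
from h import *
for n in ("scene","top"):
    p,d=vision.snapshot(n); cv2.imwrite(f"pics/{n}3.png",cv2.cvtColor(p,cv2.COLOR_RGB2BGR))
    a=p[120:270,180:400] if n=="top" else p[110:310,130:350]
    cv2.imwrite(f"pics/{n}3c.png",cv2.cvtColor(cv2.resize(a,None,fx=2.7,fy=2.7,interpolation=cv2.INTER_CUBIC),cv2.COLOR_RGB2BGR))
E
```

```text
time_s: 4.5
tcp_pos: [0.6173, -0.1829, 0.0425]
eef_rot: [2.18, -2.254, -0.006]
ft_force: [-32.8, 4.0, 17.3]
finger_gap: 0.0403
```

View pics/scene3c.png

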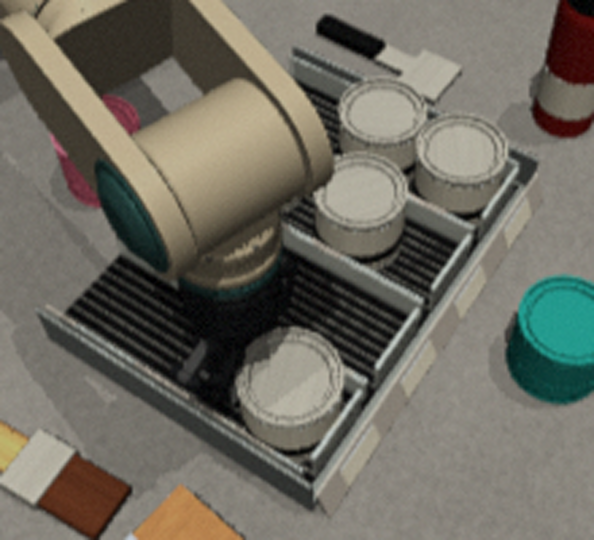

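Force jumped to 33 N at TCP x=0.617, and the scene view shows the tin against its stop. Backing off.

```bash
python3 -m crank '{"grip":[0.04,0.04,0.04,0.04,0.04,0.04,0.04,0.04,0.04],"linear":[[0,0.004,0],[0,0.012,0],[0,0.03,0],[0,0.06,-0.02],[0,0.09,-0.05],[0,0.12,-0.08],[0,0.15,-0.1],[0,0.175,-0.1],[0,0.175,-0.1]],"dr":[[0,0,0],[0,0,0],[0,0,0],[0,0,0],[0,0,0],[0,0,0],[0,0,0],[0,0,0],[0,0,0]]}'; python3 go.py .435 -.083 .14; python3 go.py .435 -.083 .043
```

```text
time_s: 5.35
tcp_pos: [0.4413, -0.1772, 0.1453]
eef_rot: [2.18, -2.256, -0.001]
ft_force: [-0.6, -0.7, -0.5]
finger_gap: 0.04
t 5.35 tcp [ 0.4413 -0.1772  0.1453] f [-0.6 -0.7 -0.5] gap 0.04
 linear [-0.0939  0.0095  0.0051] dr [ 0.0034 -0.0029 -0.0012]
t 5.35 tcp [ 0.4413 -0.1772  0.1453] f [-0.6 -0.7 -0.5] gap 0.04
 linear [-0.0942  0.0092  0.1021] dr [ 0.0034 -0.0029 -0.0012]
```

```bash
python3 -m crank '{"grip":[0.04,0.04,0.04,0.04,0.04,0.04,0.04],"linear":[[-0.035,0.004,0],[-0.07,0.004,0],[-0.094,0.004,0.01],[-0.094,0.004,0.04],[-0.094,0.004,0.05],[-0.094,0.004,0.05],[-0.094,0.004,0.05]],"dr":[[0,0,0],[0,0,0],[0.003,-0.003,-0.001],[0.003,-0.003,-0.001],[0.003,-0.003,-0.001],[0.003,-0.003,-0.001],[0.003,-0.003,-0.001]]}'; python3 go.py .44 -.083 .043
python3 - <<'E'
from h import *
for n in ("wrist",):
    p,d=vision.snapshot(n); cv2.imwrite(f"pics/{n}4.png",cv2.cvtColor(p,cv2.COLOR_RGB2BGR))
E
```

```text
time_s: 5.93
tcp_pos: [0.4405, -0.0835, 0.0949]
eef_rot: [2.183, -2.258, -0.002]
ft_force: [0.2, -0.5, 0.5]
finger_gap: 0.0401
t 5.93 tcp [ 0.4405 -0.0835  0.0949] f [ 0.2 -0.5  0.5] gap 0.0401
 linear [-0.0005  0.0004  0.0519] dr [ 0.0014  0.0005 -0.0008]
```

View pics/wrist4.png

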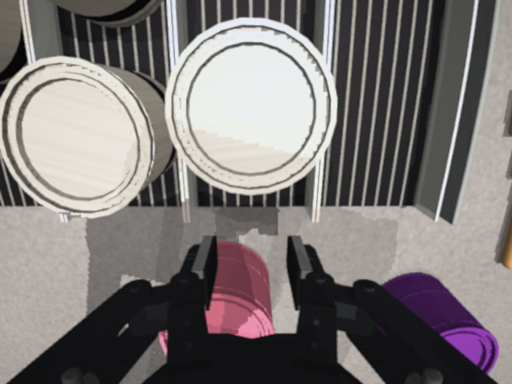

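Fingers are centred between the guides (185 and 317) behind the second lane's tin, and the pink tin stays behind the fingers. Descending and pushing.

```bash
python3 -m crank '{"grip":[0.04,0.04,0.04,0.04,0.04,0.04,0.04,0.04,0.04,0.04],"linear":[[0,0,0.02],[0,0,0.04],[0,-0.002,0.052],[0,-0.008,0.052],[0,-0.016,0.052],[0,-0.024,0.052],[0,-0.032,0.052],[0,-0.04,0.052],[0,-0.048,0.052],[0,-0.056,0.052]],"dr":[[0,0,0],[0,0,0],[0,0,0],[0,0,0],[0,0,0],[0,0,0],[0,0,0],[0,0,0],[0,0,0],[0,0,0]]}'; python3 go.py .617 -.089 .043
```

```text
time_s: 6.82
tcp_pos: [0.4979, -0.086, 0.0453]
eef_rot: [2.183, -2.259, 0.001]
ft_force: [-7.9, 0.9, 6.6]
finger_gap: 0.0399
t 6.82 tcp [ 0.4979 -0.086   0.0453] f [-7.9  0.9  6.6] gap 0.0399
 linear [-0.0011 -0.1191  0.0023] dr [-0.0001 -0.0005 -0.0011]
```

```bash
python3 -m crank '{"grip":[0.04,0.04,0.04,0.04,0.04,0.04,0.04,0.04,0.04,0.04],"linear":[[0,-0.009,0.002],[0,-0.018,0.002],[0,-0.027,0.002],[0,-0.036,0.002],[0,-0.045,0.002],[0,-0.054,0.002],[-0.001,-0.063,0.002],[-0.001,-0.072,0.002],[-0.001,-0.08,0.002],[-0.001,-0.086,0.002]],"dr":[[0,0,0],[0,0,0],[0,0,0],[0,0,0],[0,0,0],[0,0,0],[0,0,0],[0,0,0],[0,0,0],[0,0,0]]}'; python3 go.py .62 -.089 .043
```

```text
time_s: 7.65
tcp_pos: [0.585, -0.0882, 0.0443]
eef_rot: [2.183, -2.259, 0.001]
ft_force: [-6.2, -0.2, 3.8]
finger_gap: 0.0399
t 7.65 tcp [ 0.585  -0.0882  0.0443] f [-6.2 -0.2  3.8] gap 0.0399
 linear [-0.0004 -0.035   0.0013] dr [-0.0003 -0.0008 -0.0011]
```

```bash
python3 -m crank '{"grip":[0.04,0.04,0.04,0.04,0.04,0.04,0.04,0.04],"linear":[[0,-0.006,0.001],[0,-0.012,0.001],[0,-0.018,0.001],[0,-0.022,0.001],[0,-0.025,0.001],[0,-0.027,0.001],[0,-0.029,0.001],[0,-0.03,0.001]],"dr":[[0,0,0],[0,0,0],[0,0,0],[0,0,0],[0,0,0],[0,0,0],[0,0,0],[0,0,0]]}'
python3 -m crank '{"grip":[0.04,0.04,0.04],"linear":[[0,-0.0015,0],[0,-0.003,0],[0,-0.0045,0]],"dr":[[0,0,0],[0,0,0],[0,0,0]]}'
```

```text
time_s: 8.32
tcp_pos: [0.6156, -0.0894, 0.0443]
eef_rot: [2.182, -2.259, 0.002]
ft_force: [-5.7, 0.1, 3.5]
finger_gap: 0.0399
time_s: 8.57
tcp_pos: [0.6203, -0.0897, 0.0447]
eef_rot: [2.182, -2.258, 0.001]
ft_force: [-13.3, 1.0, 7.1]
finger_gap: 0.0397
```

```bash
python3 -m crank '{"grip":[0.04,0.04],"linear":[[0,-0.001,0],[0,-0.002,0]],"dr":[[0,0,0],[0,0,0]]}'
python3 -m crank '{"grip":[0.04,0.04,0.04,0.04,0.04,0.04,0.04,0.04,0.04],"linear":[[0,0.004,0],[0,0.012,0],[0,0.03,0],[0,0.06,-0.02],[0,0.09,-0.05],[0,0.12,-0.08],[0,0.15,-0.1],[0,0.19,-0.1],[0,0.19,-0.1]],"dr":[[0,0,0],[0,0,0],[0,0,0],[0,0,0],[0,0,0],[0,0,0],[0,0,0],[0,0,0],[0,0,0]]}'; python3 go.py .43 .0115 .1
```

```text
time_s: 8.73
tcp_pos: [0.6204, -0.0896, 0.0448]
eef_rot: [2.179, -2.255, -0.007]
ft_force: [-22.9, 1.1, 10.3]
finger_gap: 0.0399
time_s: 9.48
tcp_pos: [0.4267, -0.0824, 0.1466]
eef_rot: [2.178, -2.256, -0.006]
ft_force: [-0.5, -0.0, -1.4]
finger_gap: 0.0401
t 9.48 tcp [ 0.4267 -0.0824  0.1466] f [-0.5 -0.  -1.4] gap 0.0401
 linear [-0.0941 -0.0003  0.0464] dr [ 0.0068 -0.0015 -0.0016]
```

```bash
python3 -m crank '{"grip":[0.04,0.04,0.04,0.04,0.04,0.04,0.04],"linear":[[-0.035,0,0],[-0.07,0,0],[-0.094,0,0.01],[-0.094,0,0.04],[-0.094,0,0.05],[-0.094,0,0.05],[-0.094,0,0.05]],"dr":[[0.007,-0.002,-0.002],[0.007,-0.002,-0.002],[0.007,-0.002,-0.002],[0.007,-0.002,-0.002],[0.007,-0.002,-0.002],[0.007,-0.002,-0.002],[0.007,-0.002,-0.002]]}'; python3 go.py .43 .011 .043
python3 - <<'E'
from h import *
for n in ("wrist",):
    p,d=vision.snapshot(n); cv2.imwrite(f"pics/{n}5.png",cv2.cvtColor(p,cv2.COLOR_RGB2BGR))
E
```

```text
time_s: 10.07
tcp_pos: [0.4298, 0.011, 0.0967]
eef_rot: [-2.184, 2.258, 0.001]
ft_force: [0.0, -0.5, 0.7]
finger_gap: 0.0399
t 10.07 tcp [0.4298 0.011  0.0967] f [ 0.  -0.5  0.7] gap 0.0399
 linear [ 0.     -0.0002  0.0537] dr [ 0.0001  0.0005 -0.0004]
```

View pics/wrist5.png

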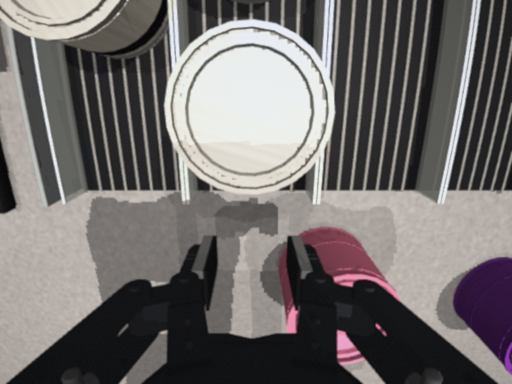

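Centred in lane A (guides 183 and 318), and the pink tin is clear of the right finger. Descend and push both tins.

```bash
python3 -m crank '{"grip":[0.04,0.04,0.04,0.04,0.04,0.04,0.04,0.04,0.04,0.04],"linear":[[0,0,0.02],[0,0,0.04],[0,-0.002,0.053],[0,-0.008,0.053],[0,-0.016,0.053],[0,-0.024,0.053],[0,-0.032,0.053],[0,-0.04,0.053],[0,-0.047,0.053],[0,-0.053,0.053]],"dr":[[0,0,0],[0,0,0],[0,0,0],[0,0,0],[0,0,0],[0,0,0],[0,0,0],[0,0,0],[0,0,0],[0,0,0]]}'; python3 go.py .537 .0075 .043
python3 -m crank '{"grip":[0.04,0.04,0.04,0.04,0.04,0.04,0.04,0.04],"linear":[[0,-0.005,0.002],[0,-0.01,0.002],[0,-0.015,0.002],[0,-0.02,0.002],[0,-0.025,0.002],[0,-0.03,0.002],[0,-0.035,0.002],[0,-0.04,0.002]],"dr":[[0,0,0],[0,0,0],[0,0,0],[0,0,0],[0,0,0],[0,0,0],[0,0,0],[0,0,0]]}'; python3 go.py .537 .0075 .043
```

```text
time_s: 10.95
tcp_pos: [0.4843, 0.009, 0.046]
eef_rot: [-2.183, 2.258, -0.001]
ft_force: [-9.5, -0.0, 6.8]
finger_gap: 0.04
t 10.95 tcp [0.4843 0.009  0.046 ] f [-9.5 -0.   6.8] gap 0.04
 linear [-0.0003 -0.0527  0.0031] dr [-0.0011  0.0003 -0.0007]
time_s: 11.62
tcp_pos: [0.524, 0.0076, 0.0449]
eef_rot: [2.182, -2.258, -0.003]
ft_force: [-13.1, -0.7, 7.3]
finger_gap: 0.04
t 11.62 tcp [0.524  0.0076 0.0449] f [-13.1  -0.7   7.3] gap 0.04
 linear [-0.0003 -0.013   0.0019] dr [ 0.0024  0.0003 -0.0007]
```

```bash
python3 -m crank '{"grip":[0.04,0.04,0.04,0.04,0.04,0.04],"linear":[[0,-0.002,0.001],[0,-0.004,0.001],[0,-0.006,0.001],[0,-0.008,0.001],[0,-0.0095,0.001],[0,-0.011,0.001]],"dr":[[0,0,0],[0,0,0],[0,0,0],[0,0,0],[0,0,0],[0,0,0]]}'
```

```text
time_s: 12.12
tcp_pos: [0.5345, 0.0072, 0.045]
eef_rot: [2.181, -2.256, -0.007]
ft_force: [-13.0, 0.7, 8.3]
finger_gap: 0.0399
```

```bash
python3 -m crank '{"grip":[0.04,0.04,0.04],"linear":[[0,-0.0015,0],[0,-0.003,0],[0,-0.004,0]],"dr":[[0,0,0],[0,0,0],[0,0,0]]}'
```

```text
time_s: 12.37
tcp_pos: [0.5372, 0.007, 0.0452]
eef_rot: [2.178, -2.253, -0.013]
ft_force: [-19.6, 0.3, 8.1]
finger_gap: 0.0402
```

```bash
python3 -m crank '{"grip":[0.04,0.04],"linear":[[0,-0.0015,0],[0,-0.0025,0]],"dr":[[0,0,0],[0,0,0]]}'
```

```text
time_s: 12.53
tcp_pos: [0.537, 0.007, 0.0452]
eef_rot: [2.173, -2.248, -0.024]
ft_force: [-28.6, 0.3, 13.0]
finger_gap: 0.0403
```

Contact stalled at 0.537, as predicted. Retreat clear and look.

```bash
python3 -m crank '{"grip":[0.04,0.04,0.04,0.04,0.04,0.04,0.04,0.04,0.04,0.04],"linear":[[0,0.004,0],[0,0.012,0],[0,0.03,0],[0,0.06,-0.02],[0,0.09,-0.05],[0,0.12,-0.1],[0,0.15,-0.14],[0,0.18,-0.18],[0,0.19,-0.2],[0,0.19,-0.2]],"dr":[[0,0,0],[0,0,0],[0,0,0],[0,0,0],[0,0,0],[0,0,0],[0,0,0],[0,0,0],[0,0,0],[0,0,0]]}'; python3 go.py .25 -.4 .25
```

```text
time_s: 13.37
tcp_pos: [0.3511, 0.0133, 0.2557]
eef_rot: [2.178, -2.253, -0.011]
ft_force: [0.7, -0.3, 1.5]
finger_gap: 0.0399
t 13.37 tcp [0.3511 0.0133 0.2557] f [ 0.7 -0.3  1.5] gap 0.0399
 linear [0.4165 0.087  0.0068] dr [ 0.0105 -0.0004 -0.0006]
```

```bash
python3 -m crank '{"grip":[0.04,0.04,0.04,0.04,0.04,0.04,0.04,0.04,0.04,0.04],"linear":[[0.38,0.03,0],[0.38,0.03,0],[0.38,0.03,0],[0.38,0.03,0],[0.38,0.03,0],[0.38,0.03,0],[0.38,0.03,0],[0.38,0.03,0],[0.38,0.03,0],[0.38,0.03,0]],"dr":[[0.01,0,0],[0.01,0,0],[0.01,0,0],[0.01,0,0],[0.01,0,0],[0.01,0,0],[0.01,0,0],[0.01,0,0],[0.01,0,0],[0.01,0,0]]}'
python3 - <<'E'
from h import *
for n in ("scene","top"):
    cm=vision.camera_model(n); p,d=vision.snapshot(n); P=cloud(cm,d); np.save(f'pics/P2_{n}.npy',P)
    a=p[120:345,180:400] if n=="top" else p[110:310,130:350]
    cv2.imwrite(f"pics/{n}6c.png",cv2.cvtColor(cv2.resize(a,None,fx=2.6,fy=2.6,interpolation=cv2.INTER_CUBIC),cv2.COLOR_RGB2BGR))
    cv2.imwrite(f"pics/{n}6.png",cv2.cvtColor(p,cv2.COLOR_RGB2BGR))
    t=((P[...,2]>.077)&(P[...,2]<.095)&(P[...,0]>0.44)&(P[...,0]<.78)&(P[...,1]<.2)&(P[...,1]>-.24)).astype(np.uint8)
    t=cv2.erode(t,np.ones((3,3)))
    k,l,s,c=cv2.connectedComponentsWithStats(t)
    for i in range(1,k):
        if s[i,4]<150: continue
        xy=P[l==i][:,:2].astype(np.float32); cc,r=cv2.minEnclosingCircle(xy)
        print(n,c[i].round(),s[i,4],np.round(cc,4),round(r,4))
    if n=="top":
        for q in ("tin_a1","tin_b"):
            for r in vision.find_in(n,q): print(q,round(r['p'],2),np.round(r['rect']))
E
```

```text
time_s: 14.2
tcp_pos: [0.3068, -0.3704, 0.2559]
eef_rot: [2.177, -2.262, 0.002]
ft_force: [0.6, -0.3, 0.0]
finger_gap: 0.0401
scene [276. 172.] 2711 [0.6268 0.0507] 0.1062
scene [260. 219.] 892 [ 0.6658 -0.0914] 0.0426
scene [237. 250.] 1028 [ 0.6643 -0.1844] 0.0424
top [216. 169.] 1966 [0.6309 0.0988] 0.0839
top [258. 170.] 1957 [0.6282 0.0036] 0.0839
top [301. 152.] 938 [ 0.668  -0.0912] 0.0417
top [343. 152.] 957 [ 0.6645 -0.1836] 0.042
tin_a1 0.62 [239. 132. 277. 173.]
tin_a1 0.59 [238. 168. 278. 214.]
tin_b 0.87 [246.  73. 280. 116.]
tin_b 0.83 [285. 137. 320. 177.]
tin_b 0.76 [350. 293. 396. 337.]
tin_b 0.65 [323. 131. 365. 178.]
```

View pics/top6.png

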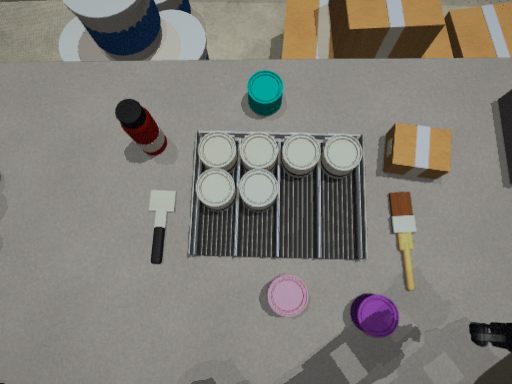

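View pics/top6c.png

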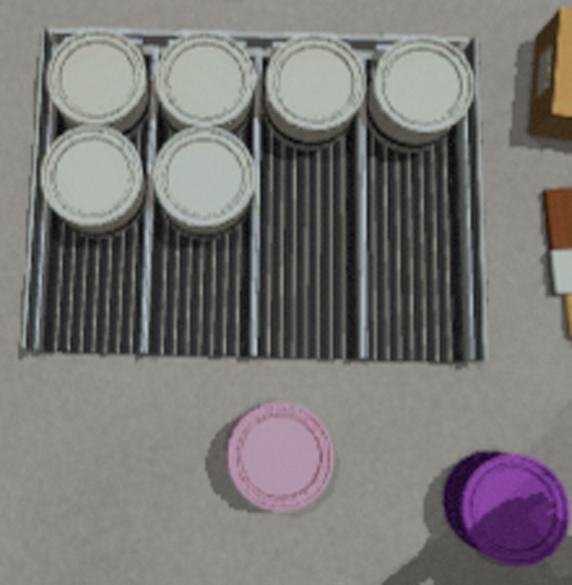

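View pics/scene6c.png

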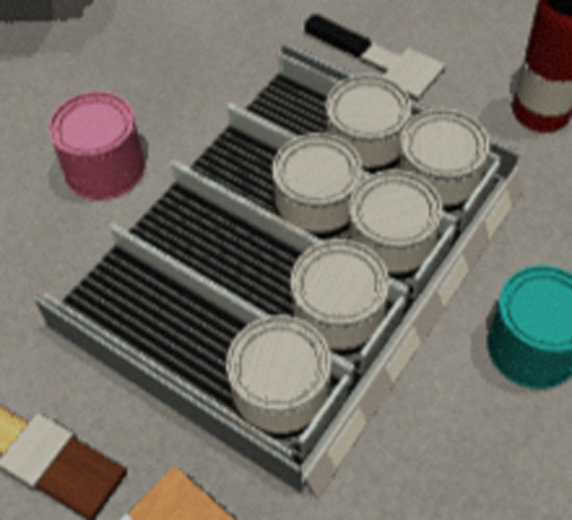

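Both views show all four lanes closed up at the stops. The tin positions fit the expected -3 mm step per lane (D pair x=0.631, A pair 0.628, then 0.668 and 0.6645), and the bystanders haven't moved. Handing in.

Run:
```python
from bench import status, order
s=status.state(); print(s['time_s'],s['ft_force'].round(1),abs(s['qvel']).max())
print(order.hand_in())
```

```text
14.4 [ 0.3 -0.2 -0.5] 0.02078137165562382
the job is handed in; nothing more can be done
None
```

I faced up the two single-tin lanes and lane A, leaving the already-faced lane D untouched. I handed the job in at 14.4 s of the 64 s allowed; no verdict was reported.

- **Pushing:** I slid the tins from behind with the fingertips 40 mm apart, low on the tin. Each push ended with the tool stalled against the stop, at forces of about 23–33 N in the direction of travel, and I then backed off and moved the arm clear.
- **Final positions:** In the last top and scene pictures, every front tin stands at its stop and the rear tins in lanes A and D are closed up. The tins' measured x positions match the already-faced lane D to within about 2 mm, allowing for the display's slight rotation.
- **Other objects:** The spray can, scraper, brush, carton and the coloured look-alikes look unmoved in the pictures. I did not measure their positions.
- **Disagreements:**
  - The tin tops measured 2–4 mm lower than the stated height, and the two cameras differed by about 2 mm in position, which is about their calibration error.
  - In the last check the network also labelled the turquoise and purple look-alikes as `tin_b`. I ignored those.

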